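# Clip the round-tag snap hook onto the bench ring

### The job

The snap hook with the round tag belongs on the steel ring that is bolted to the worktop. Take it by its raised barrel and push its mouth onto either upright leg of the ring until the sprung gate flicks shut behind the leg, then let go and leave it lying flat, clipped on. Leave the snap hook with the rectangular tag where it is.

Things in the scene. Friction and masses are not known exactly. Their poses are not given: they have to be found in the camera images.
- round_tag_hook: Loose steel snap hook, 193 x 62 x 24 mm, 0.17 kg, lying flat; round flat tag, 42 mm across, at its rear end. Origin: underside, below the barrel's middle; x forward out of the mouth, y left, z up. Grip the barrel: upright block centred on the origin, 32 long (x), 18 wide (y), 24 high. Ahead of it a shank, then a loop of 8 mm bar, its centreline 10.5 mm above the underside (6 mm gap below).
- round_tag_hook_seat (a point): Point in the loop, at x 69, y 0, z 10.5 mm of the hook's frame: there stands the axis of an 8 mm bar that is fully home at the loop's back. The bar enters from the front along the hook's -x. The mouth is 24 mm wide; horns in front of it, tips at x 130 mm, guide a bar in that is up to 10 mm off-centre. Keep the horns behind the bar until lined up.
- round_tag_hook_gate (a joint): The hook's gate, across the mouth at x 109 mm: 6 mm bar, 30 mm long, pivoted (vertical axis) at the mouth's left. 0 = shut, 1.5 rad = swung fully inward. Sprung shut, 2 to 8 N to push in. It stays open while a bar is passing and flicks shut once the bar's axis is behind x 74 mm, which leaves 5 mm to the loop's back.
- ring: Steel ring fixed to the worktop: an upright arch of 8 mm bar on a 100 x 44 x 4 mm base plate with four screw heads, 6 mm high, at its ends. Origin: centre of the plate's underside; x along the plate from leg to leg, pointing away from the robot, z up. Legs at x -25 and +25 mm, y 0, straight up to 22 mm; the arch's top is 51 mm above the worktop.
- leg_a (a point): On the axis of the ring's leg nearer the robot (x -25 mm), 12 mm above the worktop.
- leg_b (a point): On the axis of the ring's leg farther from the robot (x +25 mm), 12 mm above the worktop.
- square_tag_hook: A second loose snap hook, the same but for a rectangular flat tag, 44 x 30 mm, at its rear end. Origin and axes as on the first. It must stay where it is.
Things that resemble listed ones, but are neither listed nor needed, are in the scene too. Leave any turquoise look-alike of the round_tag_hook alone.

How it is judged:
At the end, for the whole second after the job is handed in: One leg of the ring stands inside the loop of the round-tag hook, behind its gate; the gate is shut (under 0.15 rad); the hook lies at rest, flat within 0.3 rad, its origin less than 25 mm above the worktop (((x of leg_a in the frame of round_tag_hook between 0.06 and 0.106 m and y of leg_a in the frame of round_tag_hook between -0.02 and 0.02 m) or (x of leg_b in the frame of round_tag_hook between 0.06 and 0.106 m and y of leg_b in the frame of round_tag_hook between -0.02 and 0.02 m)) and value of joint round_tag_hook_gate below 0.15 rad and height (world z) of round_tag_hook below 0.025 m and angle between round_tag_hook's own z axis and vertical below 0.3 rad and linear speed of round_tag_hook below 0.02 m/s); the robot touches nothing.
It fails at once if the hook with the rectangular tag was moved by more than 25 mm (distance of square_tag_hook from where it was at the start of the episode above 0.025 m).
It also fails if it takes over 45 s, if anything falls off the work surface, if the arm or the gripper's body presses on something with over 40 N, if the wrist force passes 120 N, or if a joint passes its speed limit or range.

### The arm

A 6-joint arm with a two-finger parallel gripper is mounted at the origin on a cart in front of the work surface, level with it; the furniture and walls round the work are solid. World frame = base frame: x ahead of the robot, y to its left, z up, the work surface at z = 0. Lengths are in m, angles in rad, forces in N, time in s.
With the tool pointing down it reaches from about 0.3 to 0.875 m from the base axis. Payload 6.4 kg.
Tool frame: the origin (TCP) lies on the centre line of the jaws, within the pads' length; the fingertips stand bot.nose_length ahead of it and the grasp point (between the pads) lies 3 mm ahead of it (bot.nose_length is the distance from the TCP to the fingertips, in m); z points along the fingers, y is the line along which they close (so a half turn about z gives the same grasp; the last joint's range is limited). The gripper opens to 85 mm and grips with 20 to 120 N. Pads are 22 mm wide; open, the fingers measure 114 mm over their backs; the gripper's body (76 mm by 85 mm) begins 54 mm behind the grasp point. The pads swing forward as they close: fully open they stand 13 mm farther back than shut.
Start: joints at [1.009, 0.181, 1.607, -0, 1.354, -0.206], TCP at [0.2, 0.539, 0.253] pointing down, gripper open.
Joint ranges: [-2.99, 2.99], [-0.89, 2.07], [0.3, 2.58], [-1.14, 4.28], [0, 2.63], [-3.12, 3.12]. Speed limits (rad/s): [2.57, 2.57, 3.01, 3.14, 3.14, 3.14].

### API

Orientations are given as a 3x3 rotation matrix whose columns are the frame's x, y, z axes.
In Python, from workcell import bot gives the robot as it stands. The module is installed in compiled form; this text tells all that it offers.
- The arm moves only by the tool step_arm, never from a script. Its argument "deltas" is a list that holds one entry, the list of rows, each a list of 7 numbers: the shift along the tool's x, y, z in mm, then the turn, a rotation vector about the tool's x, y, z in degrees, then the opening, from 0 (shut) to 1 (fully open). A call has 1 to 12 rows; each row is the pose to reach, as a shift and turn from the pose commanded when the call began, along the tool's axes at that moment; what a row does not reach only later rows make up. A row lasts 1/10 s, in which the tool goes at most 50 mm and 8.59 degrees, less where a joint would pass 70% of its speed; a pose out of reach is approached as far as the arm can. A call with a gripper value outside its range is refused whole. The fingers move at their own pace and stop on an object; the grip force is fixed at half the most. Time passes only in rows, so rows that repeat a pose let the fingers close. It gives the time, the measured TCP pose, the force, the opening and the grip force at its end, in the units of the state.
- bot.read_state(): the state, without advancing time (a new reading comes with each control period).
- bot.capture(name): name is "scene" or "top" or "wrist"; returns the picture (420x560x3 uint8, red, green, blue); there is no depth.
- bot.calibration(name): a dict with "vfov" (degrees; the focal length in pixels is half the picture's height over the tangent of half this angle, whatever the lens; pixels are square), "cx", "cy" (the principal point, pixels), "T" (4x4, takes a point from camera to world coordinates). Camera axes: x right, y down, z forward; pixel columns grow to the right and rows downward; lengths in m; the calibration is good to about 2 mm. The wrist camera is an equidistant fisheye: a pixel r from the principal point sees the ray r / f radians off the axis. A picture is of the moment at which its call begins: read the wrist's pose just before it. calibration takes no time and is no camera call; for the wrist camera it gives the pose at the moment of the call.
- bot.sign_off(): hands the job in; it is judged then, once.
The state is a dict: "time": time; "joint_positions": joint angles; "joint_vel": joint speeds; "tau": joint torques, N m; "tcp_pos": TCP position; "ee_rot": TCP orientation; "wrist_force": force on the tool from outside, world axes, zero at the start; "torque": the same for the moment, N m; "width": opening from 0.0 (shut) to 1.0 (fully open); "grasp_force": force on a finger pad.
Only numpy, scipy, OpenCV 4.12 (cv2) and the standard library are available. Lean on these libraries where they do the work, as an engineer would, in place of code of your own. Each camera call takes 0.05 s, during which the arm holds its last target. There are 200 camera calls.

## Working session

There is one attempt and no reset: what is moved stays moved. The work goes in short steps, Python scripts to look and compute and a tool call to move; the robot and the scene stay as the last step left them, time stands still between calls to the robot, and variables do not carry over. Pictures are saved under pics/ and viewed, at most 10 in all, crops included, and the job is handed in when it is done.

Besides the shell and the picture viewer there is one more tool, called after "Call:" as name(argument=value, ...), one argument or row to a line, values as JSON. step_arm: Moves the arm, as the interface text tells. Its arguments: {"type":"object","properties":{"deltas":{"type":"array","items":{"type":"array","items":{"type":"array","items":{"type":"number"}}}}},"required":["deltas"]}

```bash
mkdir -p pics
cat > h.py <<'E'
import numpy as np, cv2
from workcell import bot
def ray(c,u,v):
    f=210/np.tan(np.radians(c['vfov'])/2); d=np.array([(u-c['cx'])/f,(v-c['cy'])/f,1.])
    return np.array(c['T'])[:3,3], np.array(c['T'])[:3,:3]@d
def rayw(c,u,v):
    f=210/np.tan(np.radians(c['vfov'])/2); x,y=(u-c['cx'])/f,(v-c['cy'])/f; r=np.hypot(x,y)+1e-9
    return np.array(c['T'])[:3,3], np.array(c['T'])[:3,:3]@np.array([x/r*np.sin(r),y/r*np.sin(r),np.cos(r)])
def plane(c,u,v,z,w=False):
    o,d=(rayw if w else ray)(c,u,v); return o+d*(z-o[2])/d[2]
def snap(n,fn):
    c=bot.calibration(n); im=cv2.cvtColor(np.array(bot.capture(n)),cv2.COLOR_RGB2BGR); cv2.imwrite('pics/'+fn,im); np.save('pics/'+fn+'.npy',c,allow_pickle=True); return c,im
E
python3 - <<'E'
from h import *
c,t=snap('top','top0.png'); d,s=snap('scene','scene0.png')
print(c,d,bot.nose_length,bot.read_state()['ee_rot'])
E
```

```text
{'vfov': 50.71752106279421, 'cx': 280.2519422388118, 'cy': 215.15915060688522, 'T': array([[ 0.01237566, -0.98351796,  0.18038644,  0.33460813],
       [-0.99977492, -0.01527979, -0.01471878,  0.04596641],
       [ 0.01723245, -0.18016369, -0.98348568,  1.30236132],
       [ 0.        ,  0.        ,  0.        ,  1.        ]])} {'vfov': 57.275040526425165, 'cx': 278.2563929279455, 'cy': 206.77546042803203, 'T': array([[ 0.78094075, -0.2997724 ,  0.5479672 ,  0.08218397],
       [-0.62460046, -0.37141491,  0.68696814, -0.56950109],
       [-0.0024109 , -0.87874198, -0.47729102,  0.47176375],
       [ 0.        ,  0.        ,  0.        ,  1.        ]])} 0.022 [[-9.37366297e-01  3.48344219e-01 -8.54681007e-04]
 [ 3.48345099e-01  9.37365439e-01 -1.31391087e-03]
 [ 3.43455180e-04 -1.52933971e-03 -9.99998772e-01]]
```

View pics/top0.png

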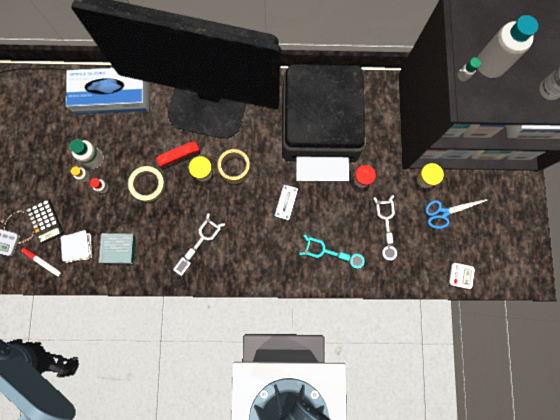

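View pics/scene0.png

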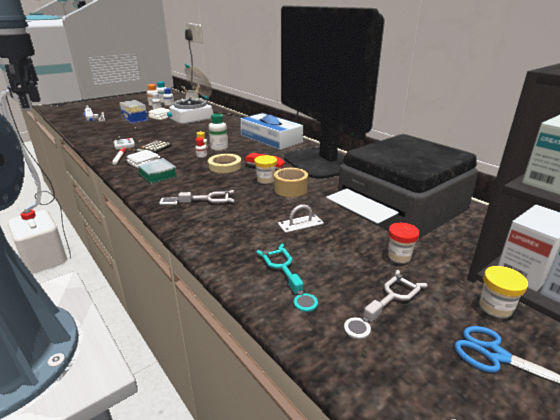

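Top view: the round-tag hook has its tag at about (390,254) and mouth at (385,198). The ring plate is at (287,202), the square-tag hook is at left (183,266), and a turquoise look-alike lies between. Next I measure these.

Run:
```python
from h import *
im=cv2.imread('pics/top0.png')
a=cv2.resize(im[180:275,270:420],None,fx=5,fy=5,interpolation=cv2.INTER_CUBIC); cv2.imwrite('pics/crop0.png',a)
c=bot.calibration('top')
for n,u,v,z in [('tag',390,254,.004),('tipL',378,198,.01),('tipR',394,198,.01),('barrel',389,231,.024),('ring',287,202,.004),('ttag',357,261,.004),('tmouth',303,245,.01),('redjar',365,175,.05),('paper',322,168,0)]: print(n,plane(c,u,v,z).round(4))
```

```text
tag [ 0.4615 -0.2981  0.004 ]
tipL [ 0.6285 -0.2658  0.01  ]
tipR [ 0.6293 -0.314   0.01  ]
barrel [ 0.5269 -0.2921  0.024 ]
ring [0.6131 0.0068 0.004 ]
ttag [ 0.4396 -0.2003  0.004 ]
tmouth [ 0.4837 -0.0412  0.01  ]
redjar [ 0.6879 -0.2198  0.05  ]
paper [ 0.7218 -0.0992  0.    ]
```

View pics/crop0.png

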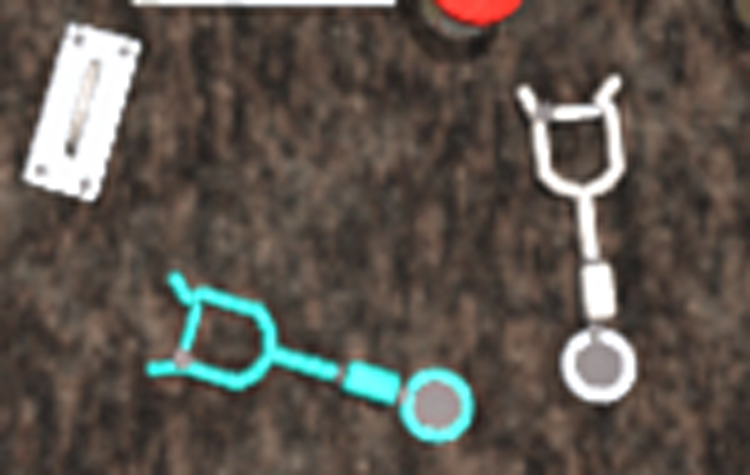

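Call:
step_arm(
  deltas=[
    [[-577, -674, 50, 0, 0, 155, 0.6], [-577, -674, 50, 0, 0, 155, 0.6], [-577, -674, 50, 0, 0, 155, 0.6], [-577, -674, 50, 0, 0, 155, 0.6], [-577, -674, 50, 0, 0, 155, 0.6], [-577, -674, 50, 0, 0, 155, 0.6], [-577, -674, 50, 0, 0, 155, 0.6], [-577, -674, 50, 0, 0, 155, 0.6], [-577, -674, 50, 0, 0, 155, 0.6], [-577, -674, 50, 0, 0, 155, 0.6], [-577, -674, 50, 0, 0, 155, 0.6], [-577, -674, 50, 0, 0, 155, 0.6]],
  ],
)

```text
time: 1.3
tcp_pos: [0.4071, -0.0254, 0.2195]
ee_rot: [[0.558, 0.83, 0.001], [0.83, -0.558, 0.0], [0.0, 0.0, -1.0]]
wrist_force: [1.4, 2.2, 0.3]
width: 0.6
grasp_force: 0.0
```

```bash
cat >> h.py <<'E'
def rel(p,yaw):
    "move (mm in tool axes, tool z turn deg) to TCP p with tool y yaw (deg)"
    s=bot.read_state(); R=np.array(s['ee_rot']); 
    d=R.T@(np.array(p)-s['tcp_pos'])*1000; y=np.degrees(np.arctan2(R[1,1],R[0,1]))
    print('tcp',np.round(s['tcp_pos'],4),'yawy',y.round(1),'tilt',R[:,2].round(3),'t',s['time'],'w',s['width'],'-> d',d.round(1),'turn',round((y-yaw+180)%360-180,2),'F',np.round(s['wrist_force'],1),'j',np.round(s['joint_positions'],2))
E
python3 -c "
from h import *
rel([.506,-.294,.2],-85)"
```

```text
tcp [ 0.4071 -0.0254  0.2195] yawy -33.9 tilt [ 0.001  0.    -1.   ] t 1.3 w 0.6003735665456555 -> d [-167.7  232.    19.5] turn 51.09 F [1.4 2.2 0.3] j [-0.36 -0.18  2.04  0.    1.28  0.24]
```

Call:
step_arm(
  deltas=[
    [[-168, 232, 20, 0, 0, 51, 0.6], [-168, 232, 20, 0, 0, 51, 0.6], [-168, 232, 20, 0, 0, 51, 0.6], [-168, 232, 20, 0, 0, 51, 0.6], [-168, 232, 20, 0, 0, 51, 0.6], [-168, 232, 20, 0, 0, 51, 0.6], [-168, 232, 20, 0, 0, 51, 0.6], [-168, 232, 20, 0, 0, 51, 0.6], [-168, 232, 20, 0, 0, 51, 0.6], [-168, 232, 20, 0, 0, 51, 0.6], [-168, 232, 20, 0, 0, 51, 0.6]],
  ],
)

```text
time: 2.4
tcp_pos: [0.5076, -0.2903, 0.2]
ee_rot: [[0.995, 0.097, 0.0], [0.097, -0.995, -0.0], [0.0, 0.0, -1.0]]
wrist_force: [-1.3, 0.1, 0.4]
width: 0.604
grasp_force: 0.0
```

```bash
python3 -c "
from h import *
rel([.506,-.294,.2],-85)
c,im=snap('wrist','w1.png'); print(c)"
```

```text
tcp [ 0.5076 -0.2903  0.2   ] yawy -84.4 tilt [ 0. -0. -1.] t 2.4 w 0.6039325493111536 -> d [-2.   3.5 -0. ] turn 0.59 F [-1.3  0.1  0.4] j [-0.72  0.25  1.63  0.    1.26  0.75]
{'vfov': 65.70646984690485, 'cx': 281.51798738753325, 'cy': 211.98728861118266, 'T': array([[ 9.68665651e-02, -9.42496339e-01, -3.19871098e-01,
         5.90209079e-01],
       [-9.95297064e-01, -9.14730422e-02, -3.18815939e-02,
        -2.81587155e-01],
       [ 7.88703035e-04,  3.21455025e-01, -9.46924519e-01,
         3.20875977e-01],
       [ 0.00000000e+00,  0.00000000e+00,  0.00000000e+00,
         1.00000000e+00]])}
```

View pics/w1.png

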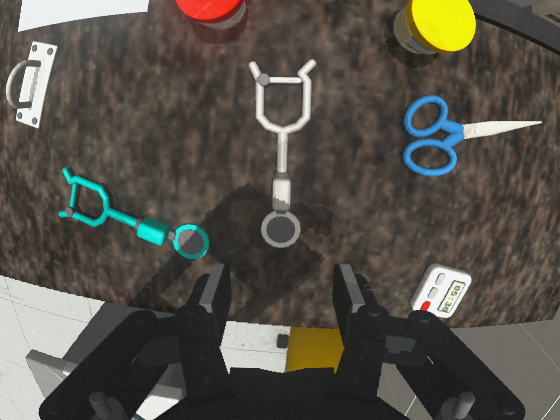

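```bash
python3 -c "
from h import *
c=np.load('pics/w1.png.npy',allow_pickle=True).item()
for n,u,v,z in [('tag',281,229,.004),('tagz10',281,229,.0105),('tL',252,63,.0105),('tR',313,63,.0105),('back',282.5,130,.0105),('bRL',273.5,209,.024),('bRR',290,209,.024),('bFL',274,178,.024),('bFR',290,178,.024),('p1',35,40,.004),('p2',57,44,.004),('p3',38,128,.004),('p4',15,121,.004)]: print(n,plane(c,u,v,z,True).round(4))
"
```

```text
tag [ 0.4644 -0.2935  0.004 ]
tagz10 [ 0.4669 -0.2933  0.0105]
tL [ 0.6286 -0.2505  0.0105]
tR [ 0.6342 -0.307   0.0105]
back [ 0.5671 -0.285   0.0105]
bRL [ 0.4922 -0.2836  0.024 ]
bRR [ 0.4937 -0.2994  0.024 ]
bFL [ 0.5226 -0.2813  0.024 ]
bFR [ 0.5241 -0.2962  0.024 ]
p1 [0.6672 0.016  0.004 ]
p2 [ 0.6574 -0.0216  0.004 ]
p3 [0.5598 0.0047 0.004 ]
p4 [0.5696 0.0473 0.004 ]
```

Wrist view: hook mouth up at (252..313,63), barrel at about (282,192), tag at (281,229); ring plate at left (35,83). The measured barrel centre is (0.507,-0.290), yaw 5°. The ring is at (0.613,0.011), yaw −16.4°. Now I go down and grip.

Call:
step_arm(
  deltas=[
    [[-1, 0, 50, 0, 0, 0.5, 0.6], [-1, 0, 100, 0, 0, 0.5, 0.6], [-1, 0, 140, 0, 0, 0.5, 0.6], [-1, 0, 160, 0, 0, 0.5, 0.6], [-1, 0, 170, 0, 0, 0.5, 0.6], [-1, 0, 174, 0, 0, 0.5, 0.6], [-1, 0, 174, 0, 0, 0.5, 0.6], [-1, 0, 174, 0, 0, 0.5, 0.0], [-1, 0, 174, 0, 0, 0.5, 0.0], [-1, 0, 174, 0, 0, 0.5, 0.0], [-1, 0, 174, 0, 0, 0.5, 0.0], [-1, 0, 174, 0, 0, 0.5, 0.0]],
  ],
)

```text
time: 3.65
tcp_pos: [0.5076, -0.2923, 0.0272]
ee_rot: [[0.996, 0.087, 0.002], [0.087, -0.996, -0.002], [0.002, 0.002, -1.0]]
wrist_force: [0.1, 0.6, 5.8]
width: 0.194
grasp_force: 60.6
```

Call:
step_arm(
  deltas=[
    [[0, 0, 0, 0, 0, 0, 0.0], [0, 0, 0, 0, 0, 0, 0.0], [0, 0, 0, 0, 0, 0, 0.0], [0, 0, 0, 0, 0, 0, 0.0]],
  ],
)

```text
time: 4.05
tcp_pos: [0.5076, -0.2923, 0.0272]
ee_rot: [[0.996, 0.087, 0.002], [0.087, -0.996, -0.002], [0.002, 0.002, -1.0]]
wrist_force: [-0.2, 0.5, 6.9]
width: 0.195
grasp_force: 60.6
```

Call:
step_arm(
  deltas=[
    [[0, 0, -40, 0, 0, 0, 0], [0, 0, -85, 0, 0, 0, 0], [0, 0, -125, 0, 0, 0, 0], [0, 0, -150, 0, 0, 0, 0], [10, -14, -150, 0, 0, -8, 0], [25, -35, -150, 0, 0, -16, 0], [40, -56, -150, 0, 0, -24, 0], [55, -77, -150, 0, 0, -32, 0], [70, -98, -150, 0, 0, -40, 0], [84, -118, -150, 0, 0, -48, 0], [92, -130, -150, 0, 0, -56, 0], [97, -135, -150, 0, 0, -64, 0]],
  ],
)

```text
time: 5.25
tcp_pos: [0.5917, -0.1469, 0.1754]
ee_rot: [[0.352, 0.936, -0.0], [0.936, -0.352, 0.001], [0.0, -0.001, -1.0]]
wrist_force: [0.2, -1.0, -2.0]
width: 0.196
grasp_force: 59.5
```

Call:
step_arm(
  deltas=[
    [[0, 0, 20, 0, 0, -4.6, 0], [0, 0, 40, 0, 0, -4.6, 0], [0, 0, 60, 0, 0, -4.6, 0], [0, 0, 80, 0, 0, -4.6, 0], [0, 0, 80, 0, 0, -4.6, 0], [0, 0, 80, 0, 0, -4.6, 0]],
  ],
)

```text
time: 5.85
tcp_pos: [0.5912, -0.1485, 0.0955]
ee_rot: [[0.283, 0.959, -0.001], [0.959, -0.283, 0.0], [0.0, -0.001, -1.0]]
wrist_force: [-0.0, 0.3, -1.2]
width: 0.198
grasp_force: 59.4
```

```bash
python3 -c "
from h import *
rel([.592,-.149,.1],-16.4)
c,im=snap('wrist','w2.png'); cv2.imwrite('pics/w2b.png',im)"
```

```text
tcp [ 0.5912 -0.1485  0.0955] yawy -16.4 tilt [-0.001  0.    -1.   ] t 5.85 w 0.19755054378980794 -> d [-0.3  0.9 -4.5] turn -0.02 F [-0.   0.3 -1.2] j [-0.44  0.44  1.63 -0.    1.08 -0.15]
```

View pics/w2.png

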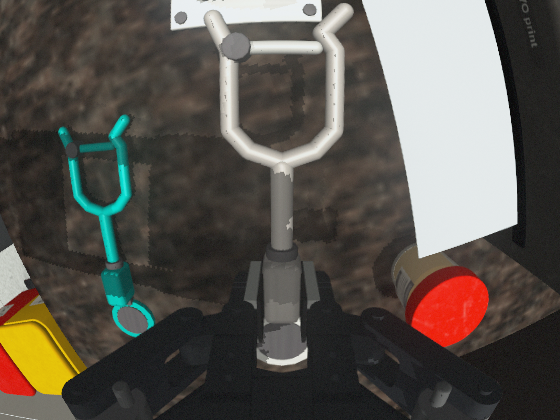

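```bash
python3 -c "
from h import *
c=np.load('pics/w2.png.npy',allow_pickle=True).item()
P=lambda u,v,z:plane(c,u,v,z,True)
a,b=P(172,29,.004),P(323,21,.004); e=(b-a)[:2]; L=np.hypot(*e);e/=L; n=np.array([-e[1],e[0]])
C=(a+b)[:2]/2+n*.022; print(a,b,L,np.degrees(np.arctan2(e[1],e[0])),'C',C,'legb',C+.025*e,'lega',C-.025*e)
s1,s2=P(181,17,.006),P(310,9,.006); print(s1,s2,(s1+s2)/2)
h=.0683
tl,tr=P(211,17,h+.0105),P(348,11,h+.0105);bk=P(282.5,160,h+.0105);m=(tl+tr)/2
print('tips',tl,tr,m,'back',bk,np.degrees(np.arctan2(*(m-bk)[[1,0]])),np.linalg.norm(m-bk))
"
```

```text
[0.56101876 0.00538786 0.004     ] [ 0.6564079  -0.02117122  0.004     ] 0.0990175336327219 -15.55873413053813 C [0.6146143  0.01330215] legb [0.6386982 0.0065965] lega [0.5905304 0.0200078]
[0.56961886 0.01046418 0.006     ] [ 0.65038564 -0.01154387  0.006     ] [ 6.10002251e-01 -5.39842979e-04  6.00000000e-03]
tips [ 0.59762662 -0.02193508  0.0788    ] [ 0.65354456 -0.03569276  0.0788    ] [ 0.62558559 -0.02881392  0.0788    ] back [ 0.60859372 -0.09088095  0.0788    ] 74.68947845888202 0.06435090791809027
```

The hook is held level and lined up, mouth at (211..348,15), with the ring plate's near edge at (172,28)–(322,20). Leg_b is about 161 mm ahead of the TCP and 1.5 mm to the right. I descend, then push.

Call:
step_arm(
  deltas=[
    [[0, 1.5, 20, 0, 0, 0, 0], [0, 1.5, 40, 0, 0, 0, 0], [0, 1.5, 55, 0, 0, 0, 0], [0, 1.5, 66, 0, 0, 0, 0], [0, 1.5, 66, 0, 0, 0, 0], [0, 1.5, 66, 0, 0, 0, 0]],
  ],
)

```text
time: 6.5
tcp_pos: [0.5933, -0.1492, 0.03]
ee_rot: [[0.283, 0.959, 0.001], [0.959, -0.283, -0.0], [-0.0, 0.001, -1.0]]
wrist_force: [-0.4, -0.0, -1.6]
width: 0.199
grasp_force: 59.5
```

Call:
step_arm(
  deltas=[
    [[8, 0, 0, 0, 0, 0, 0], [16, 0, 0, 0, 0, 0, 0], [24, 0, 0, 0, 0, 0, 0], [32, 0, 0, 0, 0, 0, 0], [38, 0, 0, 0, 0, 0, 0], [42, 0, 0, 0, 0, 0, 0], [45, 0, 0, 0, 0, 0, 0], [45, 0, 0, 0, 0, 0, 0]],
  ],
)

```text
time: 7.3
tcp_pos: [0.6058, -0.1055, 0.0295]
ee_rot: [[0.282, 0.959, -0.0], [0.959, -0.282, -0.0], [-0.0, -0.0, -1.0]]
wrist_force: [-0.9, 0.0, -1.9]
width: 0.195
grasp_force: 59.5
```

```bash
python3 -c "
from h import *
rel([.638-.071*.283,.0055-.071*.959,.0295],-16.4)
c,im=snap('scene','s2.png'); c,w=snap('wrist','w3.png')
a=cv2.resize(im[170:290,230:390],(800,600),interpolation=cv2.INTER_CUBIC)
cv2.imwrite('pics/s2c.png',a)"
```

```text
tcp [ 0.6058 -0.1055  0.0295] yawy -16.4 tilt [-0. -0. -1.] t 7.3 w 0.19454569134972696 -> d [44.6 -0.5 -0. ] turn 0.01 F [-0.9  0.  -1.9] j [-0.37  0.55  1.63 -0.    0.97 -0.08]
```

View pics/w3.png

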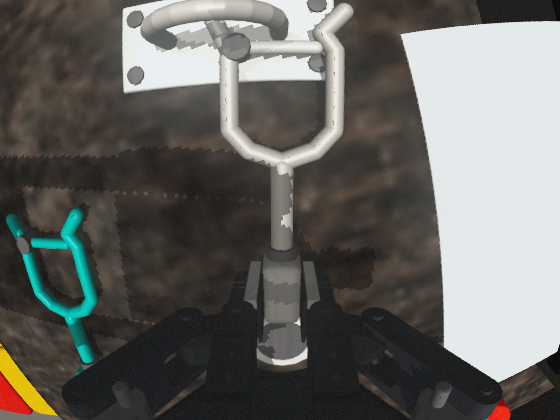

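The wrist view shows leg_b at about (279,35), centred on the mouth and just ahead of the gate (gate at row 46). I push on.

Call:
step_arm(
  deltas=[
    [[5, 0, 0, 0, 0, 0, 0], [10, 0, 0, 0, 0, 0, 0], [15, 0, 0, 0, 0, 0, 0], [20, 0, 0, 0, 0, 0, 0], [25, 0, 0, 0, 0, 0, 0], [30, 0, 0, 0, 0, 0, 0], [34, 0, 0, 0, 0, 0, 0], [38, 0, 0, 0, 0, 0, 0], [41, 0, 0, 0, 0, 0, 0], [43, 0, 0, 0, 0, 0, 0], [44, 0, 0, 0, 0, 0, 0], [44, 0, 0, 0, 0, 0, 0]],
  ],
)

```text
time: 8.6
tcp_pos: [0.6186, -0.0637, 0.0298]
ee_rot: [[0.283, 0.959, 0.001], [0.959, -0.283, -0.0], [0.0, 0.001, -1.0]]
wrist_force: [0.4, -0.8, -0.8]
width: 0.2
grasp_force: 59.5
```

```bash
python3 -c "
from h import *
rel([.638-.069*.283,.0055-.069*.959,.0295],-16.4)
c,w=snap('wrist','w4.png')"
```

```text
tcp [ 0.6186 -0.0637  0.0298] yawy -16.4 tilt [ 0.001 -0.    -1.   ] t 8.6 w 0.20044741779747946 -> d [ 2.8 -1.   0.3] turn -0.02 F [ 0.4 -0.8 -0.8] j [-0.29  0.56  1.61  0.    0.98 -0.01]
```

View pics/w4.png

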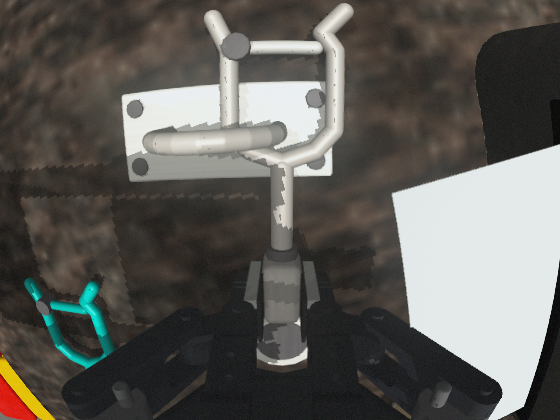

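The gate is straight across at (235..325,47) with the leg behind it at about (278,130): it is clipped. Now I lower slightly, release and lift.

Call:
step_arm(
  deltas=[
    [[0, 0, 1, 0, 0, 0, 0], [0, 0, 2, 0, 0, 0, 0], [0, 0, 2, 0, 0, 0, 0.3], [0, 0, 2, 0, 0, 0, 0.5], [0, 0, 2, 0, 0, 0, 0.5], [0, 0, 2, 0, 0, 0, 0.5], [0, 0, -10, 0, 0, 0, 0.5], [0, 0, -30, 0, 0, 0, 0.5], [0, 0, -70, 0, 0, 0, 0.5], [0, 0, -110, 0, 0, 0, 0.5], [0, 0, -150, 0, 0, 0, 0.5], [0, 0, -150, 0, 0, 0, 0.5]],
  ],
)

```text
time: 9.85
tcp_pos: [0.6221, -0.0647, 0.188]
ee_rot: [[0.282, 0.959, 0.013], [0.959, -0.282, -0.004], [-0.0, 0.013, -1.0]]
wrist_force: [0.0, -0.4, 1.2]
width: 0.5
grasp_force: 0.0
```

Call:
step_arm(
  deltas=[
    [[0, 0, 0, 0, 0, 0, 0.5], [0, 0, 0, 0, 0, 0, 0.5], [0, 0, 0, 0, 0, 0, 0.5], [0, 0, 0, 0, 0, 0, 0.5]],
  ],
)

```text
time: 10.25
tcp_pos: [0.6173, -0.0635, 0.178]
ee_rot: [[0.283, 0.959, -0.003], [0.959, -0.283, 0.001], [0.0, -0.003, -1.0]]
wrist_force: [-0.3, -0.7, -0.2]
width: 0.502
grasp_force: 0.0
```

```bash
python3 -c "
from h import *
c,w=snap('wrist','w5.png'); s=bot.read_state(); print(s['time'],s['tcp_pos'],s['wrist_force'])"
```

```text
10.3 [ 0.6174861  -0.06352135  0.17823113] [-0.26559977  0.30647853  0.78966228]
```

View pics/w5.png

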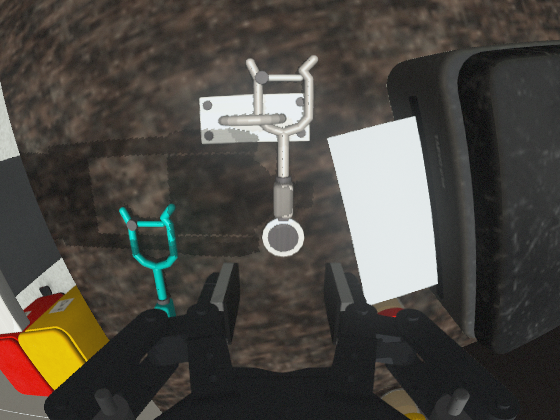

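The hook lies flat at (283,190), clipped round leg_b with its gate shut across (265..305,77). The gripper is clear of it.

```bash
python3 -c "
from workcell import bot
print(bot.sign_off())"
```

```text
the job is handed in; nothing more can be done
None
```

The round-tag hook is clipped onto the ring's far leg (leg_b), lying flat with its gate shut; the gripper was clear of it, the rectangular-tag hook was left alone, and the job was handed in at about 10 s (no verdict was returned).

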